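# Try the spring-return reels and bin the one that sticks

### The arm

A 7-joint arm with a two-finger parallel gripper is mounted at the origin on the work surface. World frame = base frame: x ahead of the robot, y to its left, z up, the work surface at z = 0. Lengths are in mm, angles in degrees, forces in N, time in s.
With the tool pointing down it reaches from about 425 to 950 mm from the base axis. Payload 4.7 kg.
Tool frame: the origin (TCP) lies midway between the tips of the shut fingers; the grasp point (between the pads) lies 19 mm behind it; y points along the fingers, x is the direction in which the jaws open and shut, and the axes are right-handed (so a half turn about y gives the same grasp; the last joint's range is limited). The gripper opens to 87 mm and grips with 3 to 60 N. Pads are 19 mm wide; open, the fingers measure 117 mm over their backs; the gripper's body (75 mm by 190 mm) begins 51 mm behind the grasp point.
Start: joints at [-65.884, 26.849, -2.785, 87.806, 1.381, 65.374, -4.715], TCP at [293.444, 607.898, 222.573] pointing down, gripper open.
Joint ranges: [-148.3, 148.3], [-19.14, 114.17], [-79.39, 73.82], [5.75, 140.21], [-59.74, 239.74], [12.07, 113.84], [-152.46, 152.46]. Speed limits (degrees/s): [147.25, 147.25, 180, 180, 180, 180, 180].

### API

Orientations are given as a 3x3 rotation matrix whose columns are the frame's x, y, z axes.
In Python, from rig import manip, vision gives the robot as it stands. The module is installed in compiled form; this text tells all that it offers.
- The arm moves only by the shell command python3 -m inch 'ROWS' [FORCE]. ROWS is JSON, one flat list of numbers, 5 for each row, row after row: the shift along the tool's x, y, z in units of 60 mm (1.0 is 60 mm), then the turn about the tool's y in units of 8 degrees (1.0 is 8 degrees), then the opening, from -1 (shut) to 1 (fully open). A call has 1 to 8 rows; each row is the pose to reach, as a shift and turn from the pose commanded when the call began, along the tool's axes at that moment; what a row does not reach only later rows make up. A row lasts 1/8 s, in which the tool goes at most 62.5 mm and 10.7 degrees, less where a joint would pass 70% of its speed; a pose out of reach is approached as far as the arm can. A call with a gripper value outside its range is refused whole. The fingers move at their own pace and stop on an object; FORCE is the grip in N (left out, the last holds). Time passes only in rows, so rows that repeat a pose let the fingers close. It gives the time, the measured TCP pose, the force and the opening at its end, in the units of the state.
- manip.get_state(): the state, without advancing time (a new reading comes with each control period).
- vision.snapshot(name): name is "scene" or "side" or "wrist"; returns the picture (420x560x3 uint8, red, green, blue); there is no depth.
- vision.camera_model(name): a dict with "fov_y" (degrees; the focal length in pixels is half the picture's height over the tangent of half this angle, whatever the lens; pixels are square), "cx", "cy" (the principal point, pixels), "distortion" ([k1, k2, p1, p2, k3] as OpenCV has them; the pictures are not rectified), "T" (4x4, takes a point from camera to world coordinates); the wrist camera has in their place "mount" (4x4, takes a point from camera to tool coordinates, whose origin is the TCP and whose axes are the tool frame's). Camera axes: x right, y down, z forward; pixel columns grow to the right and rows downward; lengths in mm; the calibration is good to about 2 mm. A picture is of the moment at which its call begins: read the wrist's pose just before it. camera_model takes no time and is no camera call.
- manip.close_job(): hands the job in, once; it reports no verdict.
The state is a dict: "clock": time; "joints": joint angles; "joint_vel": joint speeds; "effort": joint torques, N m; "tcp_pos": TCP position; "tool_rot": TCP orientation; "wrist_force": force on the tool from outside, world axes, zero at the start; "torque": the same for the moment, N m; "opening": finger opening in mm.
Only numpy, scipy, OpenCV 4.12 (cv2) and the standard library are available. Lean on these libraries where they do the work, as an engineer would, in place of code of your own. Each camera call takes 0.05 s, during which the arm holds its last target.

### The job

Three spring-return cord reels lie in the white rack. Starting with the one next to the steel bin and working along the rack, push each wheel round at least a quarter turn and let go, to find which spring back and which drag stiffly and stay put. Lay any that sticks in the bin with its wheel still standing where it stuck, leave the good ones in the rack, and do not disturb the bottle, carton or dish.

Things in the scene. Friction and masses are not known exactly. Their poses are not given: they have to be found in the camera images.
- reel_a: Cord reel (no cord) on a one-armed steel bracket, 0.55 kg, lying on the arm in any bay of the rack, axle upright. All three look alike. Origin: underside of the arm, below the axle; x along the arm to the mounting plate, z up. mm: arm x -56 to 84, 64 wide, 8 thick; upright plate x 78 to 84, 60 wide, to z 58; stem 14 thick, to x 109 at z 29. Centre of mass near x 10.
- wheel_a (a joint): Wheel angle, rad, anticlockwise from above, no stops; starts at 0 with its four ribs along the reel's x and y. Can be pushed either way, e.g. by shut fingertips set down between two ribs. Let go, a good wheel springs back to 0 within 2 s and needs about 1 N at a rib; one that sticks needs 5 to 7 N at a rib, whichever way, and stays where it is left.
- hub_a (a point): Point on the axle in the boss, 64 mm above the reel's underside. Heights over that underside, mm: grey wheel 120 diameter, z 16 to 42, flat top; boss 30 diameter, to z 72, good to pinch from above between the ribs (flat and bare out to 30 from the axle); four ribs 90 degrees apart, 8 thick, z 42 to 58, from 30 to 56 from the axle.
- reel_b: Cord reel (no cord) on a one-armed steel bracket, 0.55 kg, lying on the arm in any bay of the rack, axle upright. All three look alike. Origin: underside of the arm, below the axle; x along the arm to the mounting plate, z up. mm: arm x -56 to 84, 64 wide, 8 thick; upright plate x 78 to 84, 60 wide, to z 58; stem 14 thick, to x 109 at z 29. Centre of mass near x 10.
- wheel_b (a joint): Wheel angle, rad, anticlockwise from above, no stops; starts at 0 with its four ribs along the reel's x and y. Can be pushed either way, e.g. by shut fingertips set down between two ribs. Let go, a good wheel springs back to 0 within 2 s and needs about 1 N at a rib; one that sticks needs 5 to 7 N at a rib, whichever way, and stays where it is left.
- hub_b (a point): Point on the axle in the boss, 64 mm above the reel's underside. Heights over that underside, mm: grey wheel 120 diameter, z 16 to 42, flat top; boss 30 diameter, to z 72, good to pinch from above between the ribs (flat and bare out to 30 from the axle); four ribs 90 degrees apart, 8 thick, z 42 to 58, from 30 to 56 from the axle.
- reel_c: Cord reel (no cord) on a one-armed steel bracket, 0.55 kg, lying on the arm in any bay of the rack, axle upright. All three look alike. Origin: underside of the arm, below the axle; x along the arm to the mounting plate, z up. mm: arm x -56 to 84, 64 wide, 8 thick; upright plate x 78 to 84, 60 wide, to z 58; stem 14 thick, to x 109 at z 29. Centre of mass near x 10.
- wheel_c (a joint): Wheel angle, rad, anticlockwise from above, no stops; starts at 0 with its four ribs along the reel's x and y. Can be pushed either way, e.g. by shut fingertips set down between two ribs. Let go, a good wheel springs back to 0 within 2 s and needs about 1 N at a rib; one that sticks needs 5 to 7 N at a rib, whichever way, and stays where it is left.
- hub_c (a point): Point on the axle in the boss, 64 mm above the reel's underside. Heights over that underside, mm: grey wheel 120 diameter, z 16 to 42, flat top; boss 30 diameter, to z 72, good to pinch from above between the ribs (flat and bare out to 30 from the axle); four ribs 90 degrees apart, 8 thick, z 42 to 58, from 30 to 56 from the axle.
- rack: White plastic rack fixed to the counter, three bays side by side along its y. Origin: on the counter below the middle bay's axle point. mm: outside x -69 to 99, y -190 to 190; floor 6 thick (the reels' undersides are at z 6); each bay a pocket x -59 to 89, 70 wide, with fences to z 18. Reels lift straight out; their x is the rack's x.
- bay_near (a point): Point on the floor of the bay next to the bin (y +145 mm in the rack), where the origin of the reel in it lies.
- bay_middle (a point): Point on the floor of the middle bay (y 0 in the rack), where the origin of the reel in it lies.
- bay_far (a point): Point on the floor of the bay farthest from the bin (y -145 mm in the rack), where the origin of the reel in it lies.
- bin: Open steel bin fixed to the counter, outside 225 (x) by 165 (y) by 50 mm high, walls and floor 5. Origin: on the counter under its centre. A reel (169 mm from wheel's edge to stem's end, the middle of that 25 mm from the axle towards the plate; 120 wide) fits flat in it along the bin's x.
- bottle: Bystander: clear plastic infusion bottle, white cap, 72 mm diameter, 170 tall, standing loose. Origin: centre of its underside.
- carton: Bystander: loose cardboard carton 150 x 90 x 55 mm. Origin: centre of its underside.
- dish: Bystander: loose steel bowl 110 mm diameter, 40 high. Origin: centre of its underside.

How it is judged:
By the outcome, as a careful person would: the job done as asked, in the order asked, and still so for the second after the job is handed in, with the robot touching nothing.
It also fails if it takes over 56 s, if anything falls off the work surface, if the arm or the gripper's body presses on something with over 40 N, if the wrist force passes 120 N, or if a joint passes its speed limit or range.

## Working session

There is one attempt and no reset: what is moved stays moved. The work goes in short steps, Python scripts to look and compute and a shell command to move; the robot and the scene stay as the last step left them, time stands still between calls to the robot, and variables do not carry over. Pictures are saved under pics/ and viewed, and the job is handed in when it is done.

```bash
mkdir -p pics; python3 - <<'E'
from rig import manip, vision
import cv2,json
s=manip.get_state();print(s)
for n in ["scene","side","wrist"]:
    im=vision.snapshot(n);cv2.imwrite(f"pics/{n}0.png",im[:,:,::-1])
    print(n,vision.camera_model(n))
E
```

```text
{'clock': 0.0, 'joints': array([-65.88597008,  26.89746579,  -2.784289  ,  87.87124634,
         1.38216382,  65.37313113,  -4.71633662]), 'joint_vel': array([ 0.06467293, -0.05505774, -0.13253133, -0.02278219,  0.02255061,
        0.02975427, -0.00912466]), 'effort': array([-1.59167444e-04, -5.07981920e+01, -8.08465574e-02, -2.36161083e+01,
       -6.13386766e-02,  3.80037515e-02,  1.74320189e-04]), 'tcp_pos': array([293.20938366, 607.35968545, 221.51584383]), 'tool_rot': array([[ 4.34734779e-01, -7.41265354e-04, -9.00558228e-01],
       [ 9.00556556e-01, -1.73766206e-03,  4.34735402e-01],
       [-1.88712016e-03, -9.99998216e-01, -8.78707570e-05]]), 'wrist_force': array([-1.35979247,  0.15859845, -0.45488872]), 'torque': array([-0.01735288, -0.10013619,  0.01470773]), 'opening': 86.81890448840095}
scene {'fov_y': 57.49837252217621, 'cx': 279.3418592369222, 'cy': 205.44639162007192, 'distortion': array([-0.06252881,  0.        ,  0.        ,  0.        ,  0.        ]), 'T': array([[-6.05496711e-01,  5.46209977e-01, -5.78816373e-01,
         1.22473050e+03],
       [ 7.95845243e-01, 
[... 569 characters left out ...]
6535e+02],
       [-1.73366164e-02, -8.49913563e-01, -5.26636855e-01,
         6.72494269e+02],
       [ 0.00000000e+00,  0.00000000e+00,  0.00000000e+00,
         1.00000000e+00]])}
wrist {'fov_y': 59.63466659236076, 'cx': 273.3557434701444, 'cy': 213.127676407313, 'distortion': array([0.00836249, 0.        , 0.        , 0.        , 0.        ]), 'mount': array([[ 9.99999379e-01, -8.41654977e-04, -7.29943996e-04,
         6.74589248e-01],
       [ 4.75307078e-04, -2.70267952e-01,  9.62785027e-01,
        -1.62164621e+02],
       [-1.00761328e-03, -9.62784777e-01, -2.70267384e-01,
         7.39391775e+01],
       [ 0.00000000e+00,  0.00000000e+00,  0.00000000e+00,
         1.00000000e+00]])}
```

View pics/scene0.png

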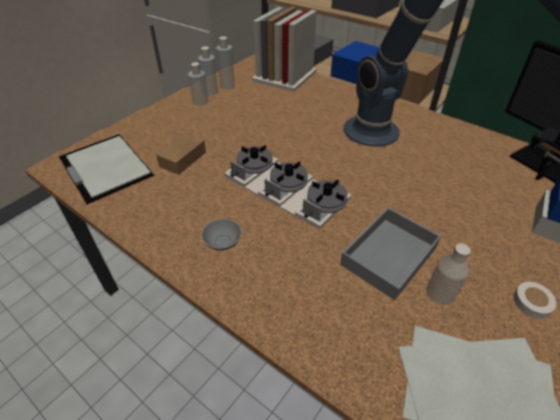

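View pics/side0.png

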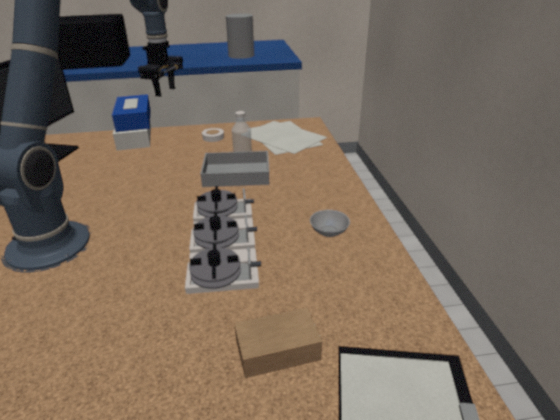

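View pics/wrist0.png

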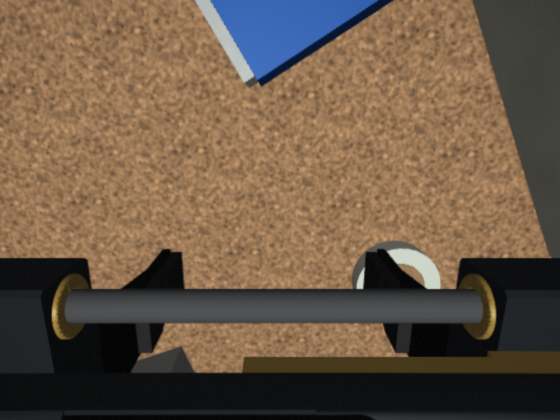

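```bash
python3 - <<'E'
import cv2
a=cv2.imread("pics/scene0.png");b=cv2.imread("pics/side0.png")
cv2.imwrite("pics/c1.png",cv2.resize(a[130:300,215:450],None,fx=3.4,fy=3.4,interpolation=cv2.INTER_CUBIC))
cv2.imwrite("pics/c2.png",cv2.resize(b[140:295,170:300],None,fx=3.8,fy=3.8,interpolation=cv2.INTER_CUBIC))
E
```

```text
(no output)
```

View pics/c1.png

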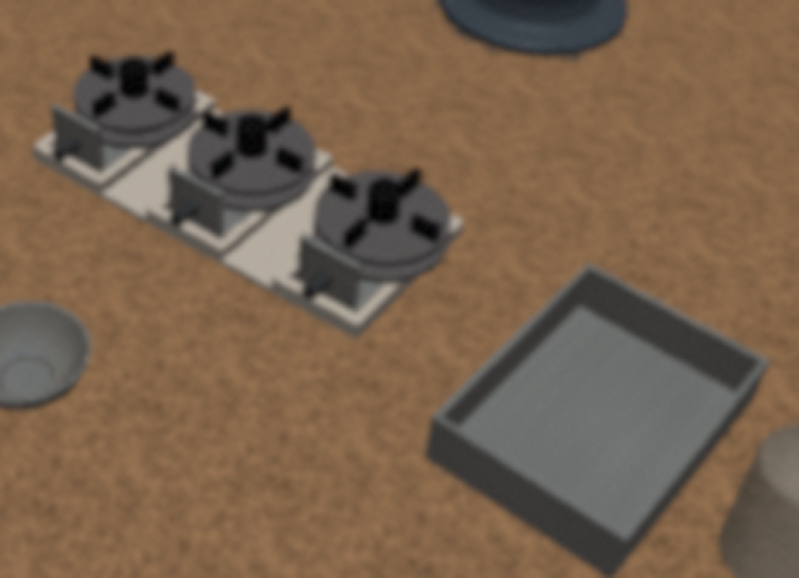

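View pics/c2.png

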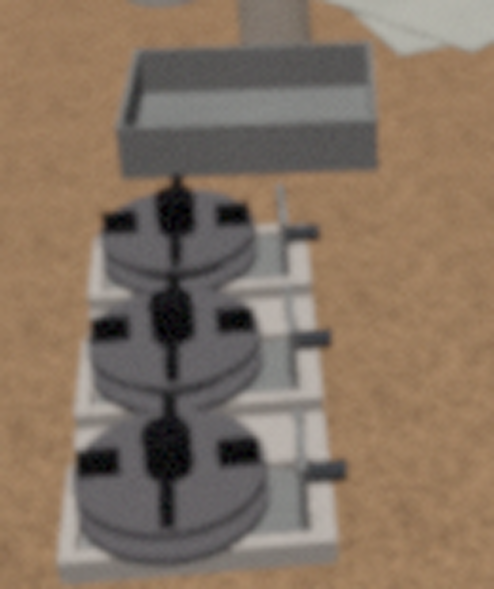

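```bash
cat > g.py <<'E'
import numpy as np, cv2
from rig import manip, vision
def K(m):
    f=210/np.tan(np.radians(m["fov_y"]/2)); return np.array([[f,0,m["cx"]],[0,f,m["cy"]],[0,0,1.]])
def model(name,s=None):
    m=vision.camera_model(name)
    if name!="wrist": T=m["T"]
    else:
        W=np.eye(4);W[:3,:3]=s["tool_rot"];W[:3,3]=s["tcp_pos"];T=W@m["mount"]
    return K(m),np.array(m["distortion"]),T
def ray(M,uv):
    k,d,T=M
    p=cv2.undistortPoints(np.array(uv,float).reshape(-1,1,2),k,d).reshape(-1,2)
    D=np.c_[p,np.ones(len(p))]@T[:3,:3].T
    return T[:3,3],D/np.linalg.norm(D,axis=1,keepdims=True)
def plane(M,uv,z):
    o,D=ray(M,uv); return o+D*((z-o[2])/D[:,2])[:,None]
def proj(M,P):
    k,d,T=M; Ti=np.linalg.inv(T)
    return cv2.projectPoints(np.array(P,float).reshape(-1,3),cv2.Rodrigues(Ti[:3,:3])[0],Ti[:3,3],k,d)[0].reshape(-1,2)
def tri(M1,a,M2,b):
    o1,D1=ray(M1,a);o2,D2=ray(M2,b);out=[]
    for x,y in zip(D1,D2):
        A=np.eye(3)-np.outer(x,x);B=np.eye(3)-np.outer(y,y)
        out.append(np.linalg.solve(A+B,A@o1+B@o2))
    return np.array(out)
E
python3 - <<'E'
from g import *
np.set_printoptions(precision=1,suppress=True)
S=model("scene");D=model("side")
a=np.array([[384,185],[252,122],[134,65]])/3.4+[215,130]
b=np.array([[175,185],[172,296],[167,425]])/3.8+[170,140]
print("hub scene z78",plane(S,a,78));print("side",plane(D,b,78));print(tri(S,a,D,b))
a=np.array([[590,267],[767,360],[433,420]])/3.4+[215,130]
b=np.array([[137,47],[375,45],[378,122],[120,128]])/3.8+[170,140]
print("bin",plane(S,a,50));print(plane(D,b,50))
# rack outer corners floor / fence top z18
print("rack",plane(S,np.array([[357,330],[35,150],[463,218]])/3.4+[215,130],18));print(plane(D,np.array([[58,568],[337,540],[312,228]])/3.8+[170,140],18))
# bottle base etc rough
print("bottle",plane(S,[[445,297]],0),"dish",plane(S,[[222,245]],0),"carton",plane(D,[[278,345]],55))
E
```

```text
hub scene z78 [[ 458.7   83.2   78. ]
 [ 456.3  -59.1   78. ]
 [ 452.9 -201.7   78. ]]
side [[ 462.2   95.    78. ]
 [ 458.4  -60.4   78. ]
 [ 454.  -203.4   78. ]]
[[ 463.    85.8   82.7]
 [ 457.6  -59.1   77.9]
 [ 453.3 -202.1   77.6]]
bin [[413.9 261.3  50. ]
 [425.5 419.4  50. ]
 [636.4 240.1  50. ]]
[[427.6 419.7  50. ]
 [650.  386.1  50. ]
 [633.9 228.4  50. ]
 [414.6 253.7  50. ]]
rack [[ 566.5  130.5   18. ]
 [ 554.3 -243.9   18. ]
 [ 390.8  131.3   18. ]]
[[ 383.3 -254.1   18. ]
 [ 550.2 -254.2   18. ]
 [ 566.2  114.9   18. ]]
bottle [[563.7 497.6  -0. ]] dish [[771.9 -54.8   0. ]] carton [[ 566. -469.   55.]]
```

```bash
python3 -m inch '[-6.9,1.0,-6.97,0,-1,-6.9,1.0,-6.97,0,-1,-6.9,1.0,-6.97,0,-1,-6.9,1.0,-6.97,0,-1,-6.9,1.0,-6.97,0,-1,-6.9,1.0,-6.97,0,-1,-6.9,1.0,-6.97,0,-1,-6.9,1.0,-6.97,0,-1]' 20
```

```text
clock: 1.15
tcp_pos: [460.0, 137.2, 171.8]
tool_rot: [[0.435, 0.001, -0.901], [0.901, 0.0, 0.435], [0.001, -1.0, -0.0]]
wrist_force: [0.9, -0.6, 0.1]
opening: 15.0
```

```bash
python3 -m inch '[-1.05,1.28,-1.06,0,-1,-1.05,1.28,-1.06,0,-1,-1.05,1.28,-1.06,0,-1,-1.05,1.28,-1.06,0,-1]'
python3 - <<'E'
from g import *
s=manip.get_state();print(s["tcp_pos"],s["clock"],s["opening"])
for n in ["wrist","scene","side"]:
    cv2.imwrite(f"pics/{n}1.png",vision.snapshot(n)[:,:,::-1])
E
```

```text
clock: 1.65
tcp_pos: [489.5, 55.3, 95.1]
tool_rot: [[0.434, -0.0, -0.901], [0.901, 0.001, 0.434], [0.0, -1.0, 0.0]]
wrist_force: [-0.2, 0.2, 0.5]
opening: 0.6
[489.54416265  55.29356009  95.07155556] 1.65 0.6488478682959713
```

View pics/wrist1.png

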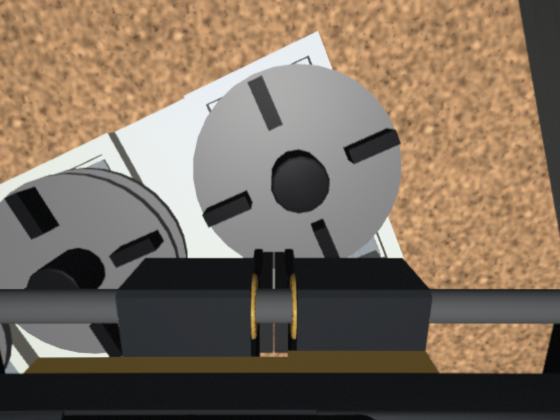

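View pics/scene1.png

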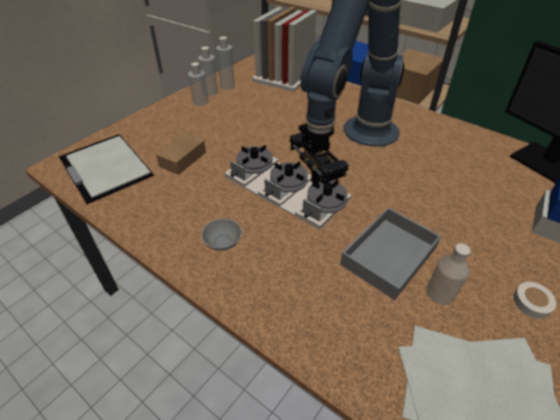

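```bash
python3 - <<'E'
from g import *
np.set_printoptions(precision=1,suppress=True)
s=manip.get_state();M=model("wrist",s)
im=cv2.imread("pics/wrist1.png")
# wheel left/right/top edges
print(plane(M,[[300,188],[300,180]],78),plane(M,[[297,166],[194,166],[401,166],[297,64]],48))
g=im.max(2)
m=((g<45)*255).astype(np.uint8)
n,l,st,c=cv2.connectedComponentsWithStats(m[:250])
for i in range(1,n):
    if st[i,4]>150: print(st[i],c[i])
# predicted positions
for h in [(460,84),(456.5,-59.5)]:
    print(proj(M,[[*h,78],[*h,48]]))
E
```

```text
[[463.1  84.6  78. ]
 [459.4  86.3  78. ]] [[457.3  87.7  48. ]
 [431.6  34.4  48. ]
 [483.2 141.5  48. ]
 [407.7 110.4  48. ]]
[344 129  55  34 745] [374.2 143.2]
[ 272  150   57   62 1493] [301.1 186.4]
[   6  187   52   51 1451] [ 31.8 211.8]
[204 192  48  34 777] [227.  208.3]
[312 220  23  30 378] [322.4 235.2]
[118 231  45  19 477] [144.4 242.5]
[[296.4 183. ]
 [293.2 173. ]]
[[ 52.4 290.6]
 [ 80.6 267.6]]
```

```bash
python3 -m inch '[0,0.4,0,0,-1,0,0.72,0,0,-1,0,0.72,0,0,-1]'
cat > arc.py <<'E'
from g import *
import sys
hx,hy,R,a1,n=map(float,sys.argv[1:6])
s=manip.get_state();p=s["tcp_pos"];r=s["tool_rot"];print(p,s["wrist_force"])
a0=np.degrees(np.arctan2(p[1]-hy,p[0]-hx));print("a0",a0,np.hypot(p[1]-hy,p[0]-hx))
for a in np.linspace(a0,a1,int(n)+1)[1:]:
    q=np.array([hx+R*np.cos(np.radians(a)),hy+R*np.sin(np.radians(a)),p[2]])
    print(round(a,1),np.round(r.T@(q-p)/60,2))
E
python3 arc.py 460.5 85.5 43 110 8
```

```text
clock: 2.17
tcp_pos: [488.8, 55.7, 51.5]
tool_rot: [[0.433, -0.002, -0.901], [0.901, 0.0, 0.433], [-0.001, -1.0, 0.001]]
wrist_force: [0.1, 0.0, -0.4]
opening: 0.8
[488.7608436   55.69381603  51.48724683] [ 0.11668911  0.03153318 -0.37995597]
a0 -46.52445527925207 41.07412669280887
-27.0 [ 0.23 -0.   -0.08]
-7.4 [ 0.47 -0.   -0.04]
12.2 [ 0.68 -0.    0.07]
31.7 [ 0.85 -0.    0.25]
51.3 [0.94 0.   0.48]
70.9 [0.96 0.   0.72]
90.4 [0.89 0.   0.95]
110.0 [0.74 0.   1.15]
```

```bash
python3 -m inch '[0.23,0,-0.08,0,-1,0.47,0,-0.04,0,-1,0.68,0,0.07,0,-1,0.85,0,0.25,0,-1,0.94,0,0.48,0,-1,0.96,0,0.72,0,-1,0.89,0,0.95,0,-1,0.74,0,1.15,0,-1]'
python3 - <<'E'
from g import *
s=manip.get_state();print(s["tcp_pos"],s["wrist_force"])
cv2.imwrite(f"pics/wrist2.png",vision.snapshot("wrist")[:,:,::-1])
E
```

```text
clock: 3.18
tcp_pos: [460.4, 128.3, 57.0]
tool_rot: [[0.433, 0.029, -0.901], [0.901, 0.007, 0.434], [0.019, -1.0, -0.023]]
wrist_force: [18.6, -1.6, 13.5]
opening: 0.1
[460.44457536 128.31082638  56.95864459] [18.56899073 -1.60571532 13.45670799]
```

View pics/wrist2.png

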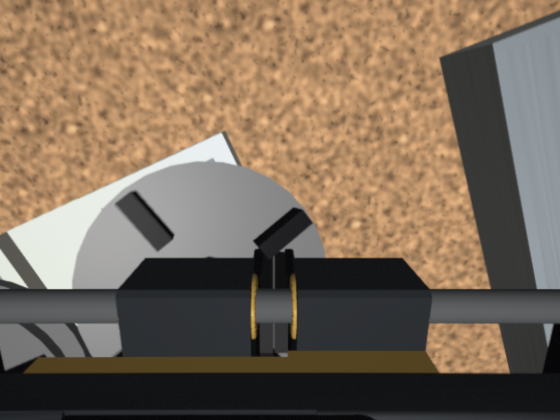

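```bash
python3 -m inch '[0.02,0,-0.05,0,-1]'
python3 - <<'E'
from g import *
s=manip.get_state();print(s["tcp_pos"],s["wrist_force"],s["torque"])
cv2.imwrite(f"pics/wrist3.png",vision.snapshot("wrist")[:,:,::-1])
a=vision.snapshot("scene")[:,:,::-1];b=vision.snapshot("side")[:,:,::-1]
cv2.imwrite("pics/c3.png",np.hstack([cv2.resize(x,(400,400),interpolation=cv2.INTER_CUBIC) for x in (a[130:230,270:370],b[150:250,170:270])]))
E
```

```text
clock: 3.35
tcp_pos: [459.9, 127.0, 56.5]
tool_rot: [[0.434, 0.02, -0.901], [0.901, 0.005, 0.434], [0.014, -1.0, -0.016]]
wrist_force: [8.3, -2.3, 7.5]
opening: 0.4
[459.93406691 126.98441617  56.53994969] [ 8.34065831 -2.29774333  7.46571762] [-0.5548192  -1.72648975  0.06201845]
```

View pics/c3.png

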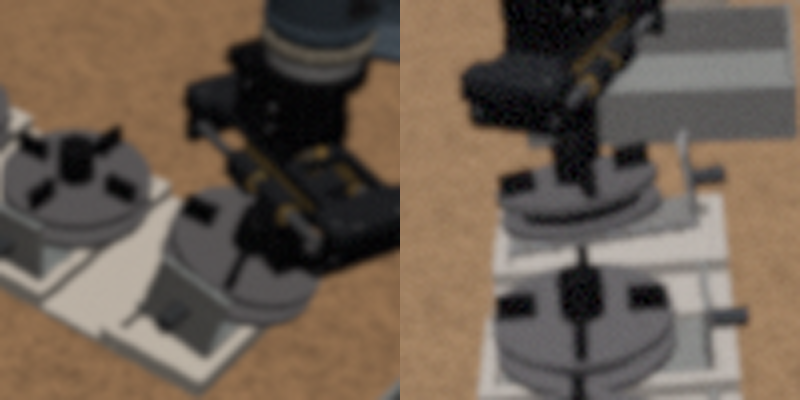

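View pics/wrist3.png

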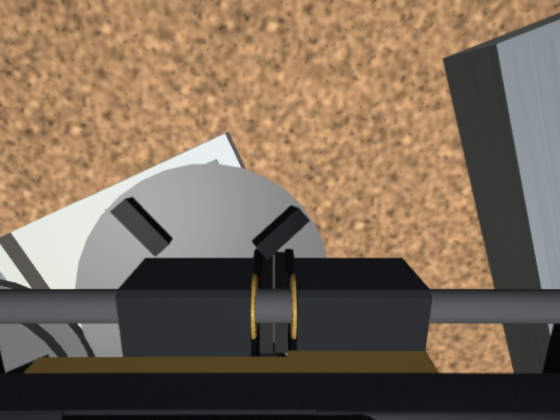

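```bash
python3 -m inch '[0.1,0,-0.2,0,-1,0.12,0,-0.25,0,-1]'
cat > look.py <<'E'
from g import *
import sys
n=sys.argv[1]
s=manip.get_state();print(s["tcp_pos"],s["wrist_force"],s["torque"],s["clock"])
w=vision.snapshot("wrist")[:,:,::-1]
a=vision.snapshot("scene")[:,:,::-1];b=vision.snapshot("side")[:,:,::-1]
cv2.imwrite(f"pics/w{n}.png",w);cv2.imwrite(f"pics/s{n}.png",a);cv2.imwrite(f"pics/d{n}.png",b)
x0,y0,x1,y1=map(int,sys.argv[2:6])
cv2.imwrite(f"pics/v{n}.png",np.hstack([cv2.resize(x,(400,400),interpolation=cv2.INTER_CUBIC) for x in (a[y0:y0+100,x0:x0+100],b[y1:y1+100,x1:x1+100])]))
E
python3 look.py 4 270 130 170 150
```

```text
clock: 3.75
tcp_pos: [468.2, 125.2, 52.4]
tool_rot: [[0.435, 0.002, -0.9], [0.9, 0.001, 0.435], [0.002, -1.0, -0.001]]
wrist_force: [-0.2, 0.6, -1.2]
opening: 0.3
[468.17058025 125.225776    52.43264188] [-0.24865013  0.5861913  -1.21978447] [0.00355635 0.04913434 0.01605129] 3.75
```

View pics/v4.png

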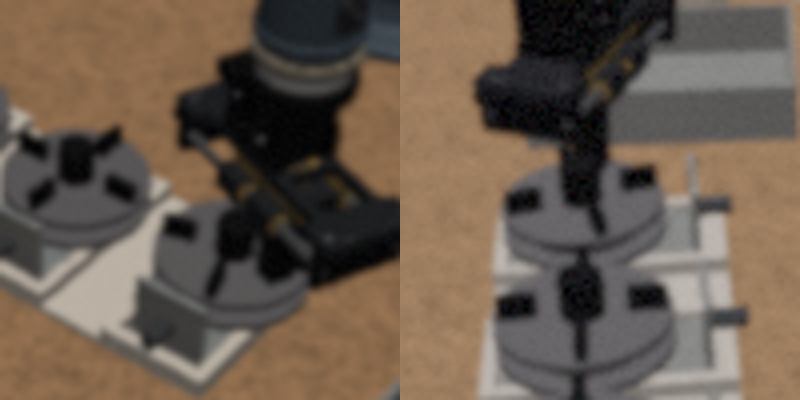

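View pics/w4.png

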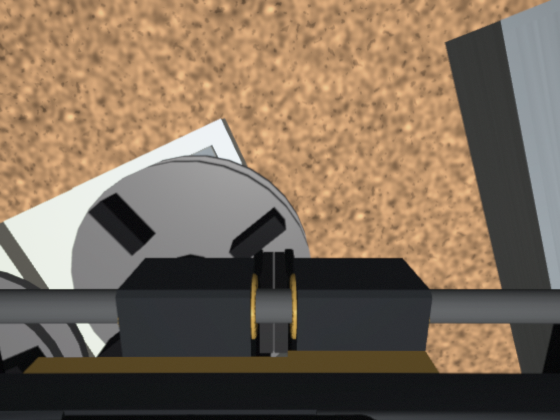

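```bash
python3 - <<'E'
from g import *
np.set_printoptions(precision=1,suppress=True)
s=manip.get_state();M=model("wrist",s)
P=plane(M,[[107,204],[143,244],[275,214],[238,245]],64);print(P)
for a,b in((1,0),(3,2)): v=P[b]-P[a];print(np.degrees(np.arctan2(v[1],v[0])))
h=np.array([460.5,85.5]);v=P[:,:2]-h;print(np.degrees(np.arctan2(v[:,1],v[:,0])),np.hypot(*v.T))
E
```

```text
[[404.2  78.3  64. ]
 [426.2  82.5  64. ]
 [438.9 140.1  64. ]
 [444.6 119.5  64. ]]
-169.01794898304118
105.28203579425728
[-172.7 -175.1  111.6  115.1] [56.8 34.5 58.7 37.5]
```

```bash
python3 -m inch '[0,-0.5,0,0,-1,0,-0.75,0,0,-1,-1,-0.8,-0.6,0,-1,-2,-0.8,-1.2,0,-1,-3.09,-0.8,-1.83,0,-1,-3.09,-0.8,-1.83,0,-1,-3.09,-0.75,-1.83,0,-1]'
python3 look.py 5 270 130 170 150
```

```text
clock: 4.78
tcp_pos: [484.2, -92.4, 96.7]
tool_rot: [[0.439, -0.0, -0.898], [0.898, -0.0, 0.439], [-0.0, -1.0, 0.0]]
wrist_force: [-0.6, 0.7, -0.5]
opening: 0.8
[484.21250501 -92.35626138  96.66716196] [-0.60708059  0.73531387 -0.508951  ] [ 0.01785432 -0.00316098 -0.01946887] 4.775
```

View pics/v5.png

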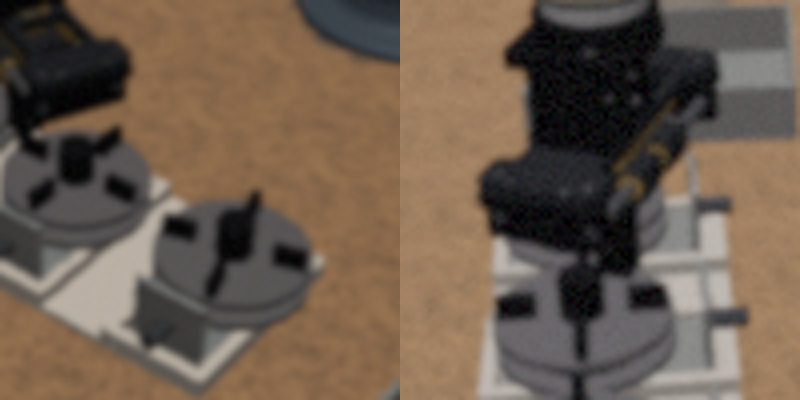

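View pics/w5.png

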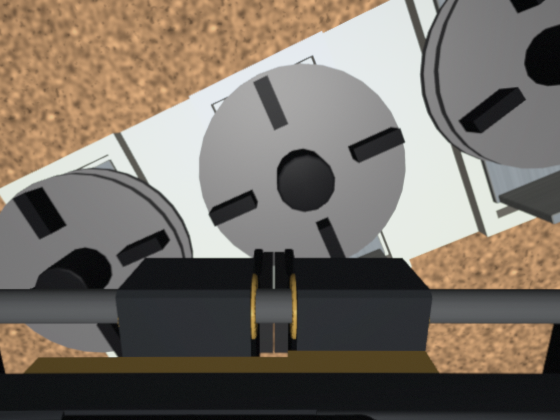

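```bash
python3 -m inch '[0,0.4,0,0,-1,0,0.76,0,0,-1,0,0.76,0,0,-1]'
python3 arc.py 456.5 -59.5 43 110 8
```

```text
clock: 5.3
tcp_pos: [483.9, -88.4, 50.2]
tool_rot: [[0.432, -0.003, -0.902], [0.902, 0.001, 0.432], [-0.0, -1.0, 0.003]]
wrist_force: [-0.8, -0.4, -0.2]
opening: 0.7
[483.93146513 -88.3670247   50.17457939] [-0.7787668  -0.38600123 -0.15012824]
a0 -46.46067301535378 39.82198380935682
-26.9 [ 0.22 -0.   -0.1 ]
-7.3 [ 0.46 -0.   -0.06]
12.2 [ 0.68 -0.    0.05]
31.8 [0.84 0.   0.23]
51.3 [0.93 0.   0.46]
70.9 [0.95 0.   0.7 ]
90.4 [0.88 0.   0.93]
110.0 [0.74 0.   1.13]
```

```bash
python3 -m inch '[0.22,0,-0.1,0,-1,0.34,0,-0.09,0,-1,0.46,0,-0.06,0,-1,0.57,0,0,0,-1,0.68,0,0.05,0,-1]'
```

```text
clock: 5.92
tcp_pos: [499.7, -51.7, 51.3]
tool_rot: [[0.435, -0.0, -0.901], [0.901, 0.0, 0.435], [0.0, -1.0, 0.0]]
wrist_force: [-0.7, -1.0, -0.3]
opening: 0.4
```

```bash
python3 -m inch '[0.16,0,0.18,0,-1,0.25,0,0.41,0,-1,0.27,0,0.65,0,-1,0.2,0,0.88,0,-1,0.06,0,1.08,0,-1,0.06,0,1.08,0,-1]'
python3 look.py 6 240 110 170 170
```

```text
clock: 6.68
tcp_pos: [441.0, -21.0, 51.1]
tool_rot: [[0.436, -0.002, -0.9], [0.9, 0.001, 0.436], [-0.0, -1.0, 0.002]]
wrist_force: [0.8, 1.0, -0.6]
opening: 0.7
[440.96385582 -21.01014379  51.0903443 ] [ 0.84061666  0.98674536 -0.61049208] [ 0.26184913 -0.09186643 -0.00064553] 6.675
```

View pics/v6.png

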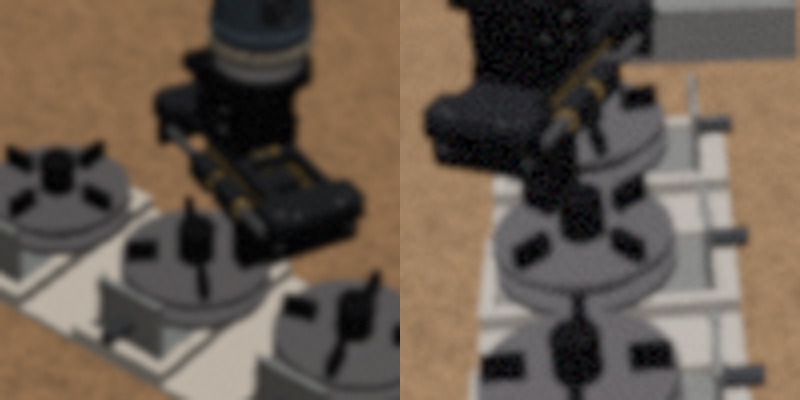

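View pics/w6.png

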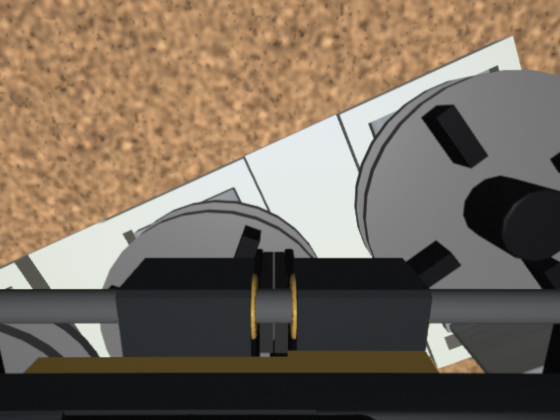

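```bash
python3 -m inch '[0,-0.5,0,0,-1,0,-0.78,0,0,-1,-1,-0.8,-0.75,0,-1,-2,-0.8,-1.5,0,-1,-2.87,-0.8,-2.17,0,-1,-2.87,-0.8,-2.17,0,-1,-2.87,-0.76,-2.17,0,-1]'
python3 look.py 7 240 110 170 170
```

```text
clock: 7.7
tcp_pos: [485.4, -235.7, 96.7]
tool_rot: [[0.439, 0.0, -0.898], [0.898, -0.002, 0.439], [-0.001, -1.0, -0.001]]
wrist_force: [-0.3, 1.0, 0.1]
opening: 0.3
[ 485.3761067  -235.71118086   96.68038987] [-0.26386971  1.04514681  0.12320633] [0.0800877  0.01921754 0.00466848] 7.7
```

View pics/v7.png

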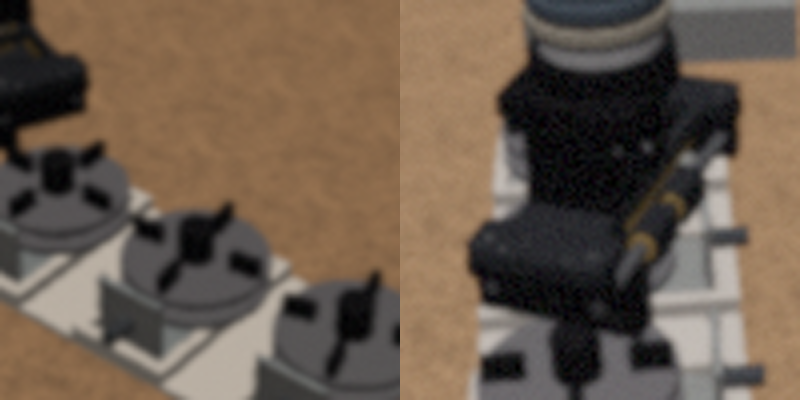

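View pics/w7.png

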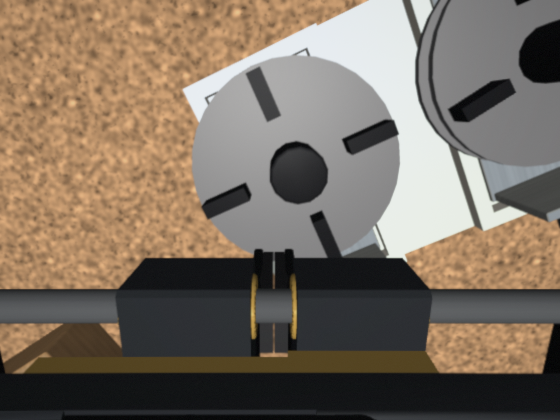

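```bash
python3 -m inch '[0,0.4,0,0,-1,0,0.76,0.05,0,-1,0,0.76,0.05,0,-1]'
python3 arc.py 452.5 -203 43 110 8
```

```text
clock: 8.22
tcp_pos: [482.1, -229.2, 50.3]
tool_rot: [[0.433, -0.003, -0.902], [0.902, 0.002, 0.433], [0.0, -1.0, 0.003]]
wrist_force: [0.3, -0.6, 0.4]
opening: 0.7
[ 482.1058569  -229.1783331    50.32285309] [ 0.28478483 -0.55755942  0.4464127 ]
a0 -41.48402030709409 39.51976576806132
-22.5 [ 0.22 -0.   -0.08]
-3.6 [ 0.45  0.   -0.03]
15.3 [0.65 0.   0.09]
34.3 [0.8  0.   0.27]
53.2 [0.88 0.   0.49]
72.1 [0.89 0.   0.73]
91.1 [0.82 0.   0.96]
110.0 [0.68 0.   1.15]
```

```bash
python3 -m inch '[0.22,0,-0.08,0,-1,0.34,0,-0.06,0,-1,0.45,0,-0.03,0,-1,0.55,0,0.03,0,-1,0.65,0,0.09,0,-1]'
```

```text
clock: 8.85
tcp_pos: [494.7, -193.3, 51.3]
tool_rot: [[0.435, 0.0, -0.9], [0.9, 0.0, 0.435], [0.0, -1.0, -0.0]]
wrist_force: [-0.2, -0.4, -0.7]
opening: 0.3
```

```bash
python3 -m inch '[0.15,0,0.18,0,-1,0.23,0,0.4,0,-1,0.24,0,0.64,0,-1,0.17,0,0.87,0,-1,0.03,0,1.06,0,-1,0.03,0,1.06,0,-1]'
python3 look.py 8 210 100 170 210
```

```text
clock: 9.6
tcp_pos: [436.3, -164.5, 51.1]
tool_rot: [[0.436, -0.002, -0.9], [0.9, 0.001, 0.436], [0.0, -1.0, 0.002]]
wrist_force: [0.8, 0.9, -0.1]
opening: 0.6
[ 436.32469958 -164.54932592   51.09002714] [ 0.75462396  0.94548153 -0.12670413] [ 0.29434516 -0.03362208  0.00149439] 9.6
```

View pics/v8.png

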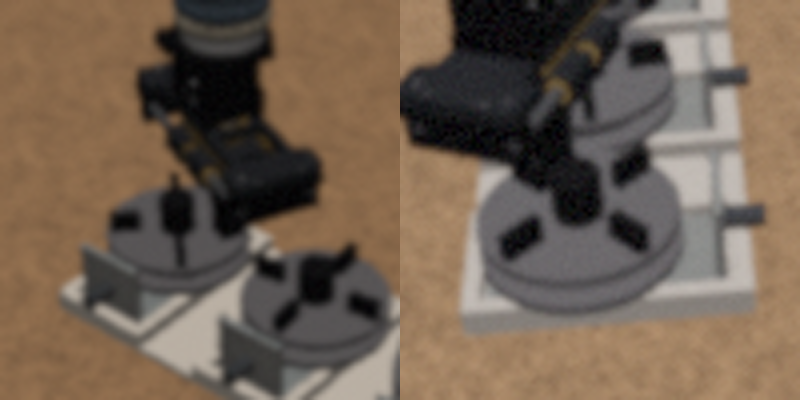

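```bash
python3 -m inch '[0,-0.5,0,0,-1,0,-1,0,0,-1,1,-1.65,0.2,0,-1,2,-1.65,0.4,0,-1,3,-1.65,0.6,0,-1,3.72,-1.65,0.71,0,-1,3.72,-1.65,0.71,0,-1,3.72,-1.65,0.71,0,-1]'
python3 look.py 9 210 100 170 210
```

```text
clock: 10.75
tcp_pos: [496.9, 54.3, 149.9]
tool_rot: [[0.435, -0.001, -0.9], [0.9, -0.001, 0.435], [-0.001, -1.0, 0.0]]
wrist_force: [-0.4, -0.1, 0.3]
opening: 0.2
[496.87625676  54.28380441 149.89280174] [-0.3641461  -0.07039854  0.34856105] [-0.04942373  0.00319336 -0.00264309] 10.75
```

View pics/v9.png

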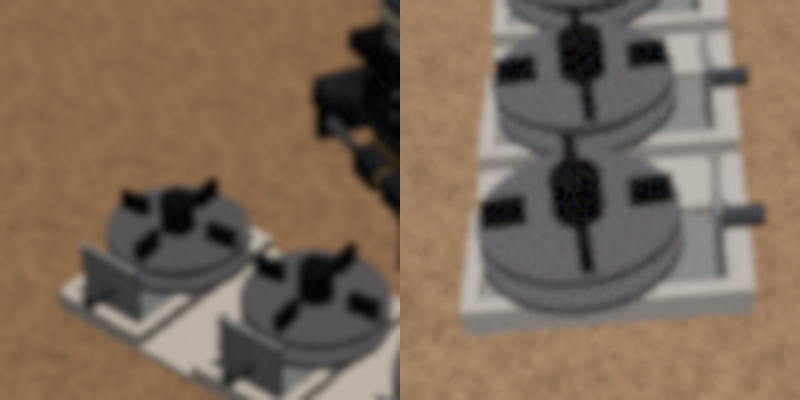

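View pics/w9.png

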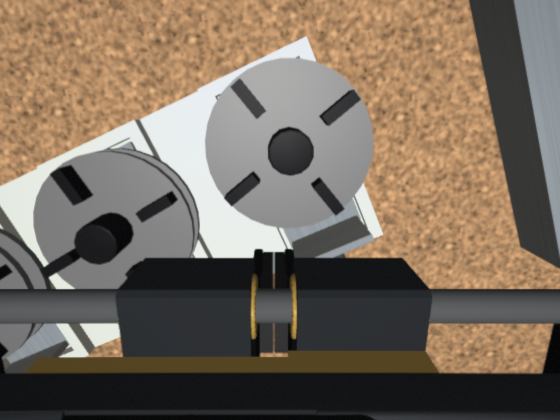

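```bash
python3 - <<'E'
from g import *
np.set_printoptions(precision=1,suppress=True)
s=manip.get_state();M=model("wrist",s)
im=cv2.imread("pics/w9.png");g=im.max(2)
roi=np.zeros(g.shape,np.uint8);cv2.circle(roi,(290,143),78,255,-1)
m=((g<60)*255).astype(np.uint8)&roi
n,l,st,c=cv2.connectedComponentsWithStats(m)
R=[]
for i in range(1,n):
    if st[i,4]>100:
        print(st[i],c[i],cv2.minAreaRect(np.argwhere(l==i)[:,::-1].astype(np.float32)));R.append(c[i])
P=plane(M,R,62);print(P)
# boss top: blob ~ ; wheel circle
edge=plane(M,[[206,143],[374,143],[290,58],[290,228]],48);print("edge",edge)
# plate top edge
print("boss",plane(M,[[291,147],[291,151]],78))
pl=plane(M,[[291,245],[368,212]],64);print("plate",pl,np.degrees(np.arctan2(*(pl[1]-pl[0])[[1,0]])))
E
```

```text
[320  92  36  33 464] [337.8 108.1] ((337.80328369140625, 108.1639404296875), (12.291540145874023, 37.898921966552734), 50.19443130493164)
[ 268  127   45   48 1285] [291. 154.] ((290.0, 151.00001525878906), (44.72135925292969, 45.615779876708984), 26.56505012512207)
[230 172  30  29 374] [244.6 185.9] ((244.76499938964844, 185.908447265625), (11.956770896911621, 31.48213768005371), 49.89909744262695)
[312 178  28  32 349] [325.  193.4] ((325.0, 193.49998474121094), (32.95266342163086, 10.619816780090332), 51.34019470214844)
[[447.9 124.7  62. ]
 [461.4  84.4  62. ]
 [467.2  46.   62. ]
 [496.6  94.1  62. ]]
edge [[429.7  33.3  48. ]
 [482.  140.5  48. ]
 [405.2 110.8  48. ]
 [513.2  59.8  48. ]]
boss [[455.5  86.4  78. ]
 [457.8  85.3  78. ]]
plate [[520.2  56.6  64. ]
 [521.5 115.7  64. ]] 88.69589372171998
```

```bash
python3 -m inch '[0.19,0,0.82,0.78,0.4,0.19,0.4,0.82,0.78,0.4,0.19,0.75,0.82,0.78,0.4,0.19,0.75,0.82,0.78,0.4,0.19,0.75,0.82,0.78,0.4]' 45
```

```text
clock: 11.52
tcp_pos: [458.3, 86.1, 105.9]
tool_rot: [[0.531, 0.001, -0.847], [0.847, 0.0, 0.531], [0.001, -1.0, -0.001]]
wrist_force: [0.1, 0.0, 0.6]
opening: 42.1
```

```bash
python3 -m inch '[0,0.3,0,0,0.4,0,0.6,0,0,0.4,0,0.9,0,0,0.4,0,0.9,0,0,0.4]'; python3 look.py 10 270 130 170 150
```

```text
clock: 12.02
tcp_pos: [457.5, 86.3, 51.2]
tool_rot: [[0.531, -0.001, -0.848], [0.848, -0.0, 0.531], [-0.001, -1.0, 0.001]]
wrist_force: [-0.1, 0.2, 0.7]
opening: 60.9
[457.5439205   86.34695714  51.15026734] [-0.11718009  0.15090404  0.73048429] [ 0.01622053 -0.02032491 -0.01363246] 12.025
```

View pics/v10.png

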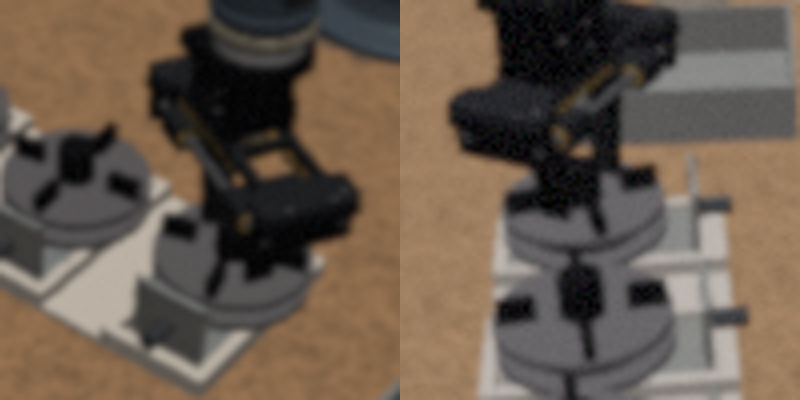

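View pics/w10.png

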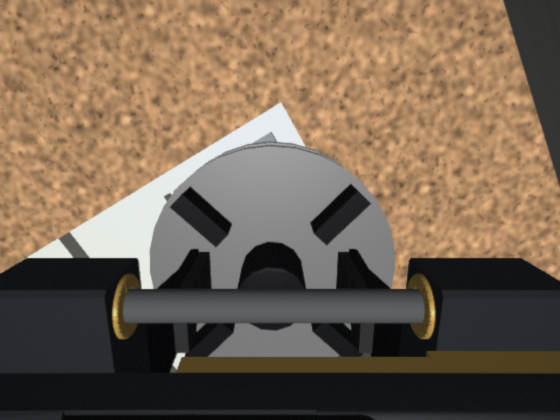

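Fingers straddle the boss, symmetric and between the ribs. Close.

```bash
python3 -m inch '[0,0,0,0,-0.2,0,0,0,0,-0.4,0,0,0,0,-1,0,0,0,0,-1,0,0,0,0,-1]' 45; python3 -m inch '[0,-0.2,0,0,-1,0,-0.4,0,0,-1,0,-0.7,0,0,-1,0,-1.0,0,0,-1,0,-1.3,0,0,-1,0,-1.3,0,0,-1]';  python3 look.py 11 270 120 170 130
```

```text
clock: 12.8
tcp_pos: [457.3, 86.3, 51.3]
tool_rot: [[0.53, -0.001, -0.848], [0.848, -0.0, 0.53], [-0.001, -1.0, 0.001]]
wrist_force: [-0.9, -2.3, 3.2]
opening: 28.8
clock: 13.55
tcp_pos: [458.4, 87.1, 130.6]
tool_rot: [[0.53, 0.003, -0.848], [0.848, 0.001, 0.53], [0.003, -1.0, -0.002]]
wrist_force: [0.5, 0.0, -5.5]
opening: 29.0
[458.40274065  87.07019383 130.61286735] [ 0.54654028  0.03123574 -5.46720722] [-0.03173027  0.04187645  0.02080429] 13.55
```

View pics/v11.png

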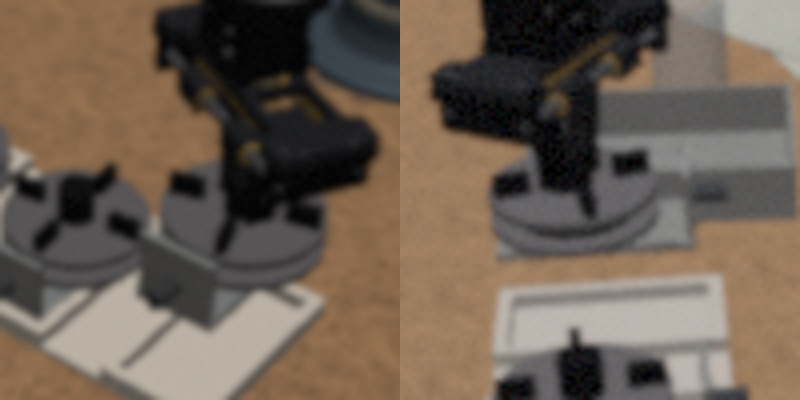

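View pics/w11.png

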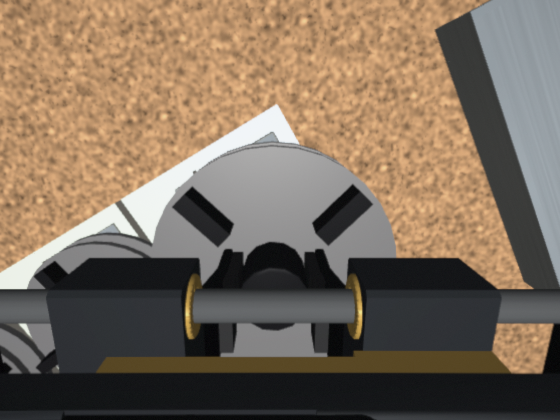

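```bash
python3 - <<'E'
import cv2
a=cv2.imread("pics/s9.png");b=cv2.imread("pics/d9.png")
cv2.imwrite("pics/b1.png",cv2.resize(a[205:300,335:445],None,fx=6,fy=6,interpolation=cv2.INTER_CUBIC))
cv2.imwrite("pics/b2.png",cv2.resize(b[145:195,195:280],None,fx=8,fy=8,interpolation=cv2.INTER_CUBIC))
E
```

```text
(no output)
```

View pics/b1.png

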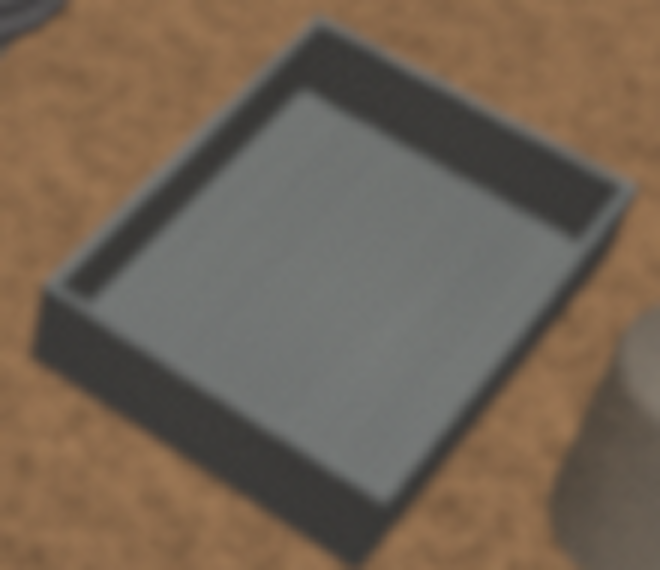

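View pics/b2.png

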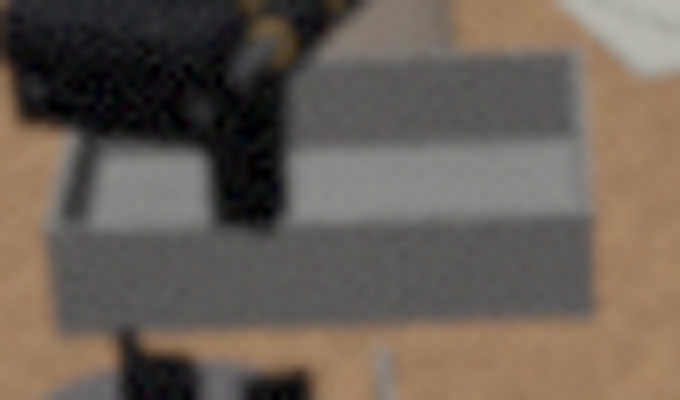

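```bash
python3 - <<'E'
from g import *
np.set_printoptions(precision=1,suppress=True)
S=model("scene");D=model("side")
f=lambda q,k,o:(np.array(q)+.5)/k+np.array(o)-.5
r=plane(S,f([[320,18],[634,186],[390,505],[45,288]],6,[335,205]),50);print(r)
print("scene bottom",plane(S,f([[355,566],[35,352]],6,[335,205]),0))
d=plane(D,f([[592,216],[47,232]],8,[195,145]),50);print(d)
d0=plane(D,f([[592,314],[58,330]],8,[195,145]),0);print(d0)
for v in (r[2]-r[1],r[3]-r[0],d[0]-d[1],d0[0]-d0[1]):print(np.degrees(np.arctan2(v[1],v[0])),np.hypot(v[0],v[1]))
print(r.mean(0))
E
```

```text
[[411.4 258.2  50. ]
 [425.  418.3  50. ]
 [647.3 401.8  50. ]
 [634.2 238.   50. ]]
scene bottom [[644.9 397.3   0. ]
 [628.9 236.5   0. ]]
[[631.5 232.7  50. ]
 [410.9 255.1  50. ]]
[[631.2 241.2   0. ]
 [409.8 263.5   0. ]]
-4.239171019095154 222.91351527216423
-5.179465047985466 223.7015562818129
-5.802248562641514 221.66926839247
-5.767432399684423 222.4786627906744
[529.5 329.   50. ]
```

```bash
python3 - <<'E'
from g import *
S=model("scene");D=model("side")
print(tri(S,[[461.5,249]],D,[[240.5,113]]),plane(S,[[461.5,249]],168),plane(D,[[240.5,113]],168))
E
python3 -m inch '[0.5,0,0.2,0.1,-1,1.1,0,0.43,0.2,-1,1.8,0,0.7,0.3,-1,2.5,0,0.98,0.4,-1,3.1,0,1.22,0.5,-1,3.6,0,1.42,0.5,-1,3.84,0,1.51,0.5,-1,3.84,0,1.51,0.5,-1]'; python3 look.py 12 330 190 190 110
```

```text
[[561.39954324 480.78447856 167.53324633]] [[560.61646155 481.02704851 168.        ]] [[561.87992926 477.35817364 168.        ]]
clock: 14.7
tcp_pos: [502.4, 330.2, 128.2]
tool_rot: [[0.587, -0.001, -0.81], [0.81, -0.001, 0.587], [-0.002, -1.0, 0.0]]
wrist_force: [-0.3, -0.4, -5.1]
opening: 29.2
[502.41146115 330.24678467 128.23949895] [-0.28912273 -0.43680239 -5.07582229] [-0.08920608  0.0600872   0.08378899] 14.7
```

View pics/v12.png

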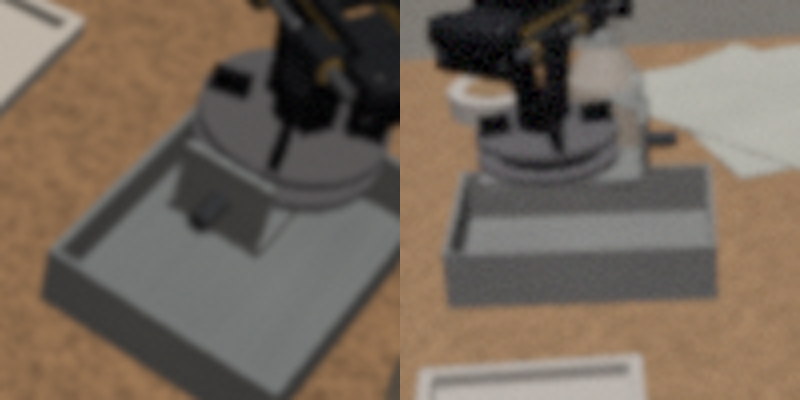

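View pics/w12.png

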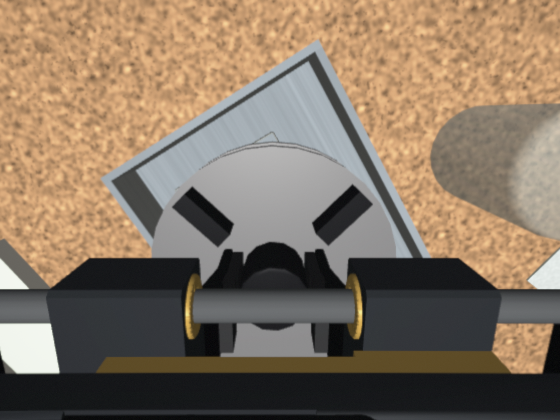

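```bash
python3 - <<'E'
from g import *
np.set_printoptions(precision=1,suppress=True)
s=manip.get_state();M=model("wrist",s)
P=plane(M,[[318,41],[103,180],[425,257]],50);print(P)
h=s["tcp_pos"][:2];u=np.array([np.cos(np.radians(-5.2)),np.sin(np.radians(-5.2))]);v=np.array([-u[1],u[0]])
for p in P: print((p[:2]-h)@u,(p[:2]-h)@v)
for i,j in((1,0),(0,2)): w=P[j]-P[i];print(np.degrees(np.arctan2(w[1],w[0])),np.hypot(*w[:2]))
E
```

```text
[[427.  417.   50. ]
 [412.6 253.7  50. ]
 [587.  399.1  50. ]]
-83.75643234451483 82.05926741890781
-83.2772700406349 -81.90718557252342
77.24172974368366 78.67410828884204
84.96743607647635 163.96715312252235
-6.404527765540761 161.03374645742335
```

```bash
python3 -m inch '[0.02,0.25,-0.03,0,-1,0.04,0.5,-0.05,0,-1,0.04,0.75,-0.05,0,-1,0.04,0.95,-0.05,0,-1,0.04,1.1,-0.05,0,-1,0.04,1.2,-0.05,0,-1,0.04,1.25,-0.05,0,-1,0.04,1.25,-0.05,0,-1]'
```

```text
clock: 15.85
tcp_pos: [506.9, 330.3, 54.3]
tool_rot: [[0.588, 0.0, -0.809], [0.809, 0.0, 0.588], [0.0, -1.0, 0.0]]
wrist_force: [-0.3, -0.4, -5.5]
opening: 29.0
```

```bash
python3 -m inch '[0,0.03,0,0,-1,0,0.06,0,0,-1,0,0.06,0,0,-1]'; python3 -m inch '[0,0.02,0,0,-1,0,0.02,0,0,-1]'
```

```text
clock: 16.23
tcp_pos: [506.8, 330.3, 50.6]
tool_rot: [[0.588, 0.0, -0.809], [0.809, 0.0, 0.588], [0.0, -1.0, 0.0]]
wrist_force: [-0.7, 0.1, -5.4]
opening: 29.3
clock: 16.48
tcp_pos: [506.9, 330.4, 50.3]
tool_rot: [[0.588, 0.0, -0.809], [0.809, 0.0, 0.588], [0.0, -1.0, 0.0]]
wrist_force: [-2.0, -1.2, 3.1]
opening: 29.3
```

Touched the floor (force reversed). Release gently.

```bash
python3 -m inch '[0,0,0,0,-0.2,0,0,0,0,-0.05,0,0,0,0,0.2,0,0,0,0,0.4,0,0,0,0,0.4,0,0,0,0,0.4]'; python3 -m inch '[0,-0.3,0,0,0.4,0,-0.7,0,0,0.4,0,-1.2,0,0,0.4,0,-1.7,0,0,0.4,0,-2.3,0,0,0.4,0,-2.5,0,0,0.4,0,-2.5,0,0,0.4,0,-2.5,0,0,0.4]'
python3 -m inch '[-0.5,0,0.5,0,0.4,-1,0,1,0,0.4,-1.2,-0.2,1.2,0,0.4,-1.2,-0.2,1.2,0,0.4]'
python3 look.py 13 330 190 190 110
```

```text
clock: 17.23
tcp_pos: [506.9, 330.3, 49.4]
tool_rot: [[0.588, 0.0, -0.809], [0.809, 0.0, 0.588], [0.0, -1.0, 0.0]]
wrist_force: [-0.6, 0.2, 0.3]
opening: 60.2
clock: 18.23
tcp_pos: [506.0, 329.8, 198.1]
tool_rot: [[0.588, -0.002, -0.809], [0.809, -0.001, 0.588], [-0.002, -1.0, 0.001]]
wrist_force: [0.0, -0.2, 0.7]
opening: 61.1
clock: 18.73
tcp_pos: [406.4, 315.0, 212.3]
tool_rot: [[0.587, 0.002, -0.81], [0.81, 0.002, 0.587], [0.002, -1.0, -0.0]]
wrist_force: [0.9, -0.8, -0.4]
opening: 60.7
[406.44487813 314.95227549 212.29825034] [ 0.87648263 -0.82951275 -0.36823998] [-0.01151619 -0.08737808 -0.00199936] 18.725
```

View pics/v13.png

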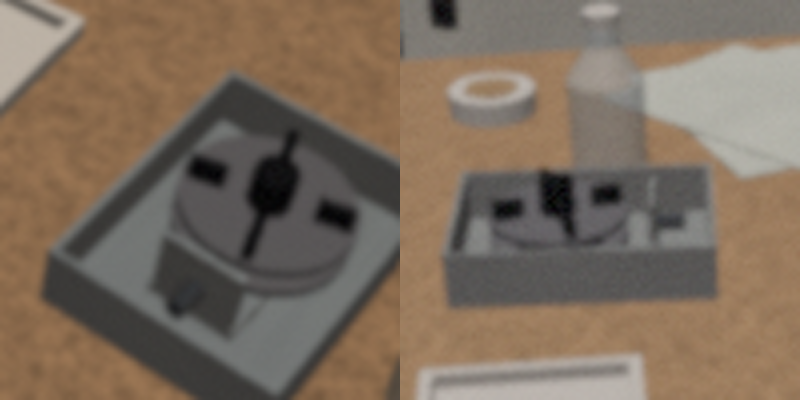

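View pics/w13.png

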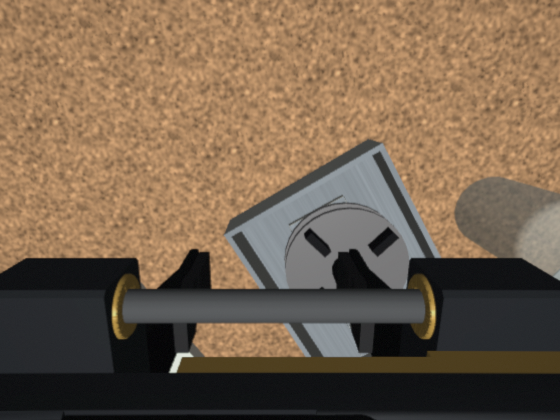

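View pics/s13.png

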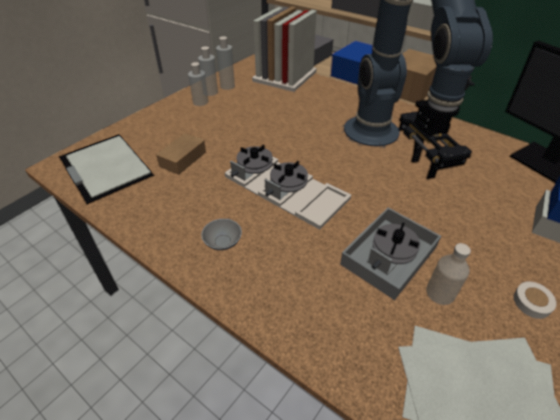

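```bash
python3 - <<'E'
from g import *
np.set_printoptions(precision=1,suppress=True)
S=model("scene")
P=plane(S,np.array([[207,168],[337,212],[292,143],[248,243]])/4+[330,190],61);print(P)
for i,j in((0,1),(2,3)): w=P[j]-P[i];print(np.degrees(np.arctan2(w[1],w[0])))
Q=plane(S,np.array([[168,238],[252,278]])/4+[330,190],63);w=Q[1]-Q[0];print(Q,np.degrees(np.arctan2(w[1],w[0]))-90)
a=cv2.imread("pics/s13.png");b=cv2.imread("pics/d13.png")
cv2.imwrite("pics/v14.png",np.hstack([cv2.resize(x,(400,400),interpolation=cv2.INTER_CUBIC) for x in (a[130:230,220:320],b[190:290,170:270])]))
for n in "sd":
    x=cv2.imread({"s":"pics/scene0.png","d":"pics/side0.png"}[n]);y=cv2.imread(f"pics/{n}13.png")
    print(n,[int(cv2.absdiff(x,y)[r].mean()*10) for r in ([np.s_[210:255,195:250],np.s_[130:175,150:210],np.s_[240:305,420:475]] if n=="s" else [np.s_[205:240,305:355],np.s_[310:370,230:325]])])
E
```

```text
[[518.9 289.5  61. ]
 [502.9 374.1  61. ]
 [463.4 325.1  61. ]
 [561.6 339.2  61. ]]
100.70181943058103
8.134181794011093
[[590.2 297.3  63. ]
 [587.6 353.7  63. ]] 2.6324968808920914
s [37, 34, 37]
d [18, 19]
```

View pics/v14.png

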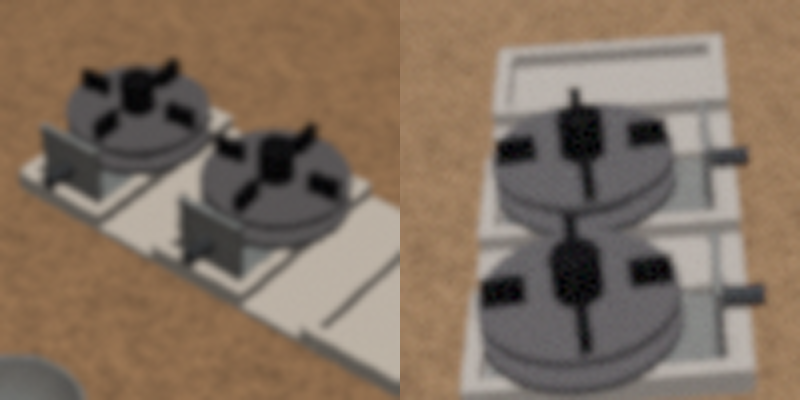

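```bash
python3 - <<'E'
from g import *
np.set_printoptions(precision=1,suppress=True)
im=cv2.imread("pics/w13.png");cv2.imwrite("pics/z1.png",cv2.resize(im[130:300,215:445],None,fx=3.4,fy=3.4,interpolation=cv2.INTER_CUBIC))
im=cv2.imread("pics/s13.png");cv2.imwrite("pics/z2.png",cv2.resize(im[205:300,335:445],None,fx=6,fy=6,interpolation=cv2.INTER_CUBIC))
E
```

```text
(no output)
```

View pics/z1.png

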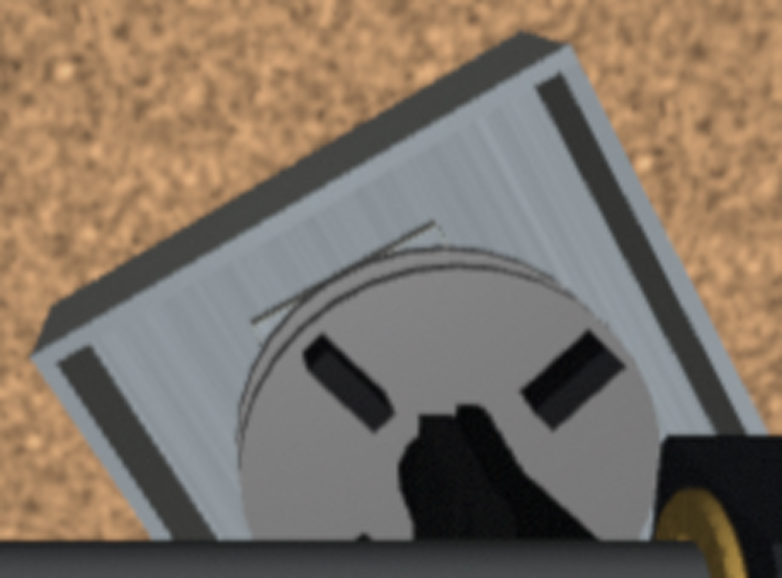

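View pics/z2.png

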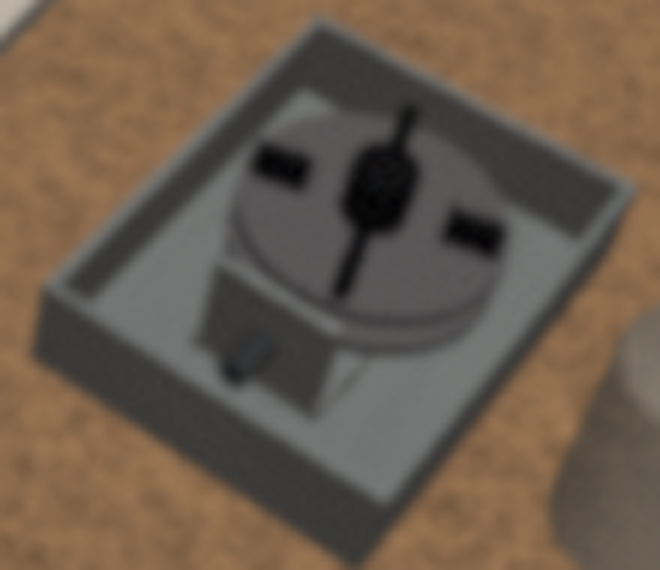

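```bash
python3 - <<'E'
from g import *
np.set_printoptions(precision=1,suppress=True)
s=manip.get_state();M=model("wrist",s)
f=lambda q:np.array(q)/3.4+[215,130]
def ang(q,z):
    P=plane(M,f(q),z);w=P[1]-P[0];print(np.degrees(np.arctan2(w[1],w[0])),np.hypot(*w[:2]))
ang([[250,322],[437,222]],13);ang([[35,357],[570,45]],50)
# rib top centrelines
ang([[385,418],[313,353]],63);ang([[537,405],[608,350]],63)
E
```

```text
83.28481493591299 63.2674567410382
84.94329445887472 163.37757447925563
-169.09804479628528 26.89735637885707
95.28974622719412 23.345990215971643
```

```bash
python3 -c "
from rig import manip
print(manip.close_job(), manip.get_state()['clock'])"
```

```text
the job is handed in; nothing more can be done
the job is handed in; nothing more can be done
```

I pushed all three wheels in order (near, middle, far) and handed the job in; the last clock reading was about 18.7 s. The near reel's wheel stuck, and that reel is now in the bin.

- **Near reel:** I pushed it about 105°, and it stayed there. That push went harder than needed, peaking at about 18 N at the wrist, and the reel tipped briefly in its bay. It dropped back flat when I eased off.
- **Middle and far reels:** I pushed both about 130°, with about 1 N of resistance, and both sprang back. They are still in the rack. In the last pictures their ribs look a few degrees off square, which I took to be the reels sitting slightly turned in their bays, but I did not measure it.
- **Reel in the bin:** The wrist picture shows it lying flat, about 1.5° off the bin's own direction. Its wheel measures about 105°, the same as where it stuck. One plate-edge reading from the far camera disagreed by about 8°. I trusted the closer view.
- **Bottle, carton and dish:** I compared pictures from before and after, and they showed no visible change.

The gripper was clear of everything, above the bin, when I handed in.

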